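# Level the caramel slab

## Robot

A 6-joint arm with a two-finger parallel gripper is mounted at the origin on a cart in front of the work surface, level with it; the furniture and walls round the work are solid. World frame = base frame: x ahead of the robot, y to its left, z up, the work surface at z = 0. Lengths are in m, angles in rad, forces in N, time in s.
With the tool pointing down it reaches from about 0.275 to 0.825 m from the base axis. Payload 4.9 kg.
Tool frame: the origin (TCP) lies between the finger pads; the fingertips stand 14 mm ahead of it and the grasp point (between the pads) lies 5 mm behind it; z points along the fingers, y is the line along which they close (so a half turn about z gives the same grasp; the last joint's range is limited). The gripper opens to 85 mm and grips with 20 to 120 N. Pads are 22 mm wide; open, the fingers measure 114 mm over their backs; the gripper's body (76 mm by 85 mm) begins 54 mm behind the grasp point. The pads swing forward as they close: fully open they stand 13 mm farther back than shut.
Start: joints at [1.193, 0.326, -0.193, 1.052, 0, 1.437], TCP at [0.133, 0.534, 0.245] pointing down, gripper open.
Joint ranges: [-2.65, 2.65], [-0.97, 1.79], [-1.3, 1.35], [-1.93, 2.1], [-1.47, 1.37], [-3.14, 3.14]. Speed limits (rad/s): [2.57, 2.57, 3.14, 3.14, 3.14, 3.14].

## Interface

Orientations are given as a rotation vector (axis times angle).
In Python, from workcell import sense, grab_frame, calibration, close_job gives the robot as it stands.
- The arm moves only by the shell command python3 -m inch 'ROWS' [OPENING] [FORCE]. ROWS is JSON, a list of rows, each a list of 6 numbers: the shift along the tool's x, y, z normalised to -1 to 1, where 1 is 300 mm, then the turn, a rotation vector about the tool's x, y, z normalised to -1 to 1, where 1 is 180 degrees. A call has 1 to 20 rows; each row is the pose to reach, as a shift and turn from the pose commanded when the call began, along the tool's axes at that moment, turning the shorter way round; what a row does not reach only later rows make up. A row lasts 1/10 s, in which the tool goes at most 50 mm and 8.59 degrees, less where a joint would pass 70% of its speed; a pose out of reach is approached as far as the arm can. A call with a number of a shift or a turn outside -1 to 1 is refused whole. A call with a gripper value outside its range is refused whole. OPENING is the closure, from 0 (fully open) to 1 (shut), set as the call begins (- or left out, the last holds). The fingers move at their own pace and stop on an object; FORCE is the grip in N (left out, the last holds). Time passes only in rows, so rows that repeat a pose let the fingers close. It gives the time, the measured TCP pose, the force, the opening and the grip force at its end, in the units of the state.
- sense(): the state, without advancing time (a new reading comes with each control period).
- grab_frame(name): name is "side" or "top"; returns (picture, depth): 480x640x3 uint8, blue, green, red; 480x640 float32, m along the optical axis (not along the pixel's ray), 0 where there is no reading.
- calibration(name): a dict with "intrinsics" (3x3 intrinsics, pixels), "R" (3x3) and "t" (3): a world point X has camera coordinates R X + t. Camera axes: x right, y down, z forward; pixel columns grow to the right and rows downward; lengths in m; the calibration is good to about 2 mm. A picture is of the moment at which its call begins. calibration takes no time and is no camera call.
- close_job(): hands the job in; it is judged then, once.
The state is a dict: "time": time; "qpos": joint angles; "joint_vel": joint speeds; "joint_torque": joint torques, N m; "tool_pos": TCP position; "tool_rot": TCP orientation; "force": force on the tool from outside, world axes, zero at the start; "wrist_torque": the same for the moment, N m; "opening": finger opening in m; "gripper_force": force on a finger pad.
Only numpy, scipy, OpenCV 4.12 (cv2) and the standard library are available. Lean on these libraries where they do the work, as an engineer would, in place of code of your own. Each camera call takes 0.05 s, during which the arm holds its last target. There are 200 camera calls.

## Task

The marble slab has to be level when the caramel is poured on it, and its sprung foot then sinks onto its stop: stand the spirit level upright on the middle of the marble, along the slab's length, and let go of it. Then push the levelling knob at its end down onto the stop, as the load will, and turn it until the bubble, with the knob kept down, sits centred between the two lines; finish while still holding the knob down, so that I can tighten the lock nut. Leave the other things where they are.

Things in the scene. Friction and masses are not known exactly. Their poses are not given: they have to be found in the camera images.
- level: pocket spirit level, a plain aluminium bar with black end caps, 180 long x 24 thick x 42 mm high, 0.25 kg, standing on its base on the worktop left of the slab. Origin: centre of its underside; x along its length, z up. The vial with bubble and two black rings lies in a window in the middle of its top edge. Grip the bar across its thickness, tips 15 to 30 mm below its top.
- bubble (a joint): bubble's position (m) along the level's x from the middle of the vial. It drifts to the higher end, 1.3 mm per milliradian of slope along the level, and settles within about 1 s; the vial ends at -0.021 and +0.021. The 18 mm bubble is centred between the two rings (21 mm apart) at 0 within 3 mm.
- slab_mid (a point): middle of the marble slab's top face (280 mm along y, 190 mm along x, 58 mm above the worktop); tilts with the slab. x across the slab away from the robot, y along its length away from the knob, z up. It stands on two plain feet near its +y end; the sprung levelling foot beyond its -y end carries that end. With that foot pushed onto its stop the end is at first 2 to 5 mm too low.
- knob: round black knob on the levelling screw, 41 mm in diameter, 27 mm high, axis upright, 215 mm from the slab's middle, 75 mm beyond its edge. Origin: centre of its underside, 67 mm above the worktop when up; fingertips may go 12 mm lower. Clockwise from above raises that end of the slab: 6.0 mm of bubble travel (4.6 mrad, 1.6 mm of lift) per radian; anticlockwise lowers it. Stiff (0.06 N m).
- sink (a joint): how far the screw's end of the stand (screw, knob and slab together) has sunk on its sprung foot, as an angle about the plain feet (rad): 0 up, 0.0116 on the stop, which is 4 mm at the knob. Pushing the knob down with 2 to 3 N starts it, 5 to 6 N reaches the stop, 8 to 20 N is right. Let up, the bubble reads 15 mm nearer the knob end than under load. The screw keeps its setting when let go.
- mould_b: little copper mould upside down, 58 mm across, 28 high, standing on the far left corner of the marble; a bystander. Origin: centre of its underside
- timer: round kitchen timer, 65 mm across, 54 high, on the worktop near the right wall; a bystander. Origin: centre of its underside
- wooden_spoon: wooden spoon, 311 mm long, lying along the front edge of the worktop; a bystander. Origin: centre of its underside
- honey_jar: honey jar with a metal lid, 102 mm high, at the back; a bystander. Origin: centre of its underside

How it is judged:
On the way, in this order (a step that is already met when the one before it is completed fails the run):
1. the spirit level stands upright on the middle of the slab, along its length, let go (x of level in the frame of slab_mid between -0.05 and 0.05 m and y of level in the frame of slab_mid between -0.035 and 0.035 m and z of level in the frame of slab_mid between -0.006 and 0.006 m and angle between level's own z axis and vertical below 0.06 rad and angle between the x axis of level and the y axis of slab_mid, either way round below 0.14 rad and contact force between the fingers and level below 0.2 N and linear speed of level below 0.03 m/s), for 0.2 s.
2. the knob is held down on its stop with the bubble centred (value of joint bubble between -0.003 and 0.003 m and angle between slab_mid's own z axis and vertical below 0.004 rad and value of joint sink above 0.009 rad and contact force between the fingers and knob above 3 N), for 0.3 s.
At the end, for the whole second after the job is handed in: Level flat on the marble, within 35 mm of its middle along and 50 mm across, within 8 degrees of its length, not touched; bubble at rest within 3 mm of centre, slab level within 4 mrad; fingers still hold the knob at least 3.1 mm down, with more than 3 N on it (all of step 1 and all of step 2 and velocity of joint bubble between -0.01 and 0.01 m/s); the arm keeps its last pose, push and grip.
It fails at once if a bystander (mould, timer, spoon or honey) is shifted by more than 40 mm (distance of any of mould_b, timer, wooden_spoon, honey_jar from where it was at the start of the episode above 0.04 m).
It also fails if it takes over 58 s, if anything falls off the work surface, if the arm or the gripper's body presses on something with over 40 N, if the wrist force passes 120 N, or if a joint passes its speed limit or range.

## Working session

There is one attempt and no reset: what is moved stays moved. The work goes in short steps, Python scripts to look and compute and a shell command to move; the robot and the scene stay as the last step left them, time stands still between calls to the robot, and variables do not carry over. Pictures are saved under pics/ and viewed, at most 10 in all, crops included, and the job is handed in when it is done.

```bash
ls; mkdir -p pics
cat > h.py <<'E'
import numpy as np, cv2
from workcell import sense, grab_frame, calibration
from scipy.spatial.transform import Rotation as Ro
def cal(n):
    c=calibration(n); return np.array(c["intrinsics"]),np.array(c["R"]),np.array(c["t"])
def ray(n,u,v,z):
    K,R,t=cal(n); o=-R.T@t; d=R.T@np.linalg.solve(K,[u,v,1]); return o+d*(z-o[2])/d[2]
def pt(n,u,v,d):
    K,R,t=cal(n); return R.T@(np.linalg.solve(K,[u,v,1])*d-t)
def cloud(n,D):
    K,R,t=cal(n); v,u=np.mgrid[:480,:640]; P=np.stack([(u-K[0,2])/K[0,0]*D,(v-K[1,2])/K[1,1]*D,D],-1)
    return (P-t)@R
def state():
    s=sense(); return s
E
python3 - <<'E'
from h import *
for n in("top","side"):
    p,d=grab_frame(n); cv2.imwrite(f"pics/{n}0.png",p); np.save(f"pics/{n}0.npy",d)
    K,R,t=cal(n); print(n,K[0,0],(-R.T@t).round(3),R.round(2).tolist())
s=sense(); print(s); print(Ro.from_rotvec(s["tool_rot"]).as_matrix().round(3))
E
```

```text
pics
top 524.4188196995302 [ 0.381 -0.019  1.211] [[0.03, -1.0, 0.03], [-0.99, -0.03, -0.15], [0.15, -0.02, -0.99]]
side 501.36571659625497 [ 0.522 -0.613  1.121] [[1.0, -0.06, -0.0], [-0.06, -0.87, -0.49], [0.03, 0.49, -0.87]]
{'time': 0.1, 'qpos': array([ 1.19281716e+00,  3.26835838e-01, -1.93458088e-01,  1.05198732e+00,
        2.21516432e-05,  1.43659742e+00]), 'joint_vel': array([ 0.00043191, -0.00132445,  0.00076143, -0.0003444 , -0.00052414,
        0.0010889 ]), 'joint_torque': array([ 1.00822552e-03, -4.44240367e+01,  2.63037479e+01,  7.94996013e-03,
       -1.08260062e-04,  3.16912065e-06]), 'tool_pos': array([0.13255932, 0.53329466, 0.24460838]), 'tool_rot': array([-3.81933210e-01, -3.11788848e+00,  2.24734348e-03]), 'force': array([ 0.1257353 , -0.57588489,  0.19324913]), 'wrist_torque': array([-0.03033729, -0.01637412, -0.0176391 ]), 'gripper_force': 0.0, 'opening': 0.08518158883881347}
[[-0.97   0.241 -0.001]
 [ 0.241  0.97  -0.001]
 [ 0.    -0.001 -1.   ]]
```

View pics/top0.png

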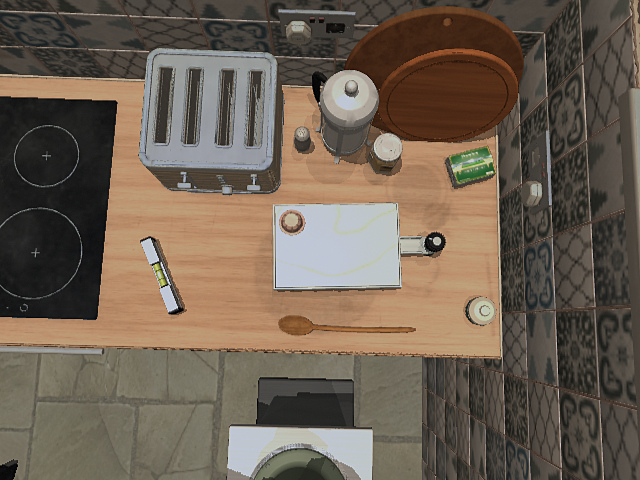

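View pics/side0.png

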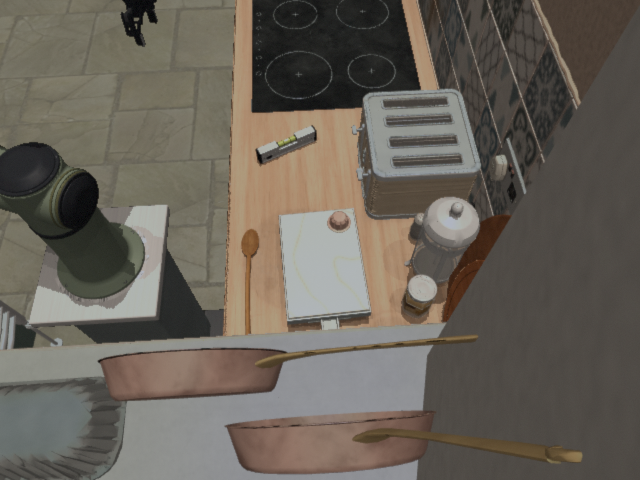

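The top view shows the level at about (162,275), the slab at (336,247), the knob at (435,242) and the mould at (291,221). In the side view the level is at (287,144), the slab at (323,262), and the knob is hidden behind the shelf.

Run:
```python
from h import *
p=cv2.imread("pics/top0.png"); d=np.load("pics/top0.npy"); P=cloud("top",d)
def box(name,u0,u1,v0,v1,za,zb):
    m=np.zeros((480,640),bool); m[v0:v1,u0:u1]=1; m&=(d>0)&(P[...,2]>za)&(P[...,2]<zb)
    q=P[m]; r=cv2.minAreaRect((q[:,:2]*1000).astype(np.float32)); print(name,m.sum(),q.mean(0).round(4),q[:,2].std().round(4),np.round(r[0],1),np.round(r[1],1),round(r[2],1)); return q
for n,a in dict(level=(125,200,225,325,.034,.05),slab=(260,410,195,300,.045,.068),knob=(415,455,225,265,.085,.11),mould=(270,315,200,245,.075,.11),timer=(460,500,290,330,.04,.07),honey=(365,405,130,175,.09,.12),arm=(405,430,230,260,.02,.08)).items(): box(n,*a)
q=P[205:295,270:402].reshape(-1,3); q=q[(q[:,2]>.04)&(q[:,2]<.075)]
A=np.c_[q[:,:2],np.ones(len(q))]; print("plane",np.linalg.lstsq(A,q[:,2],rcond=None)[0])
# slab by white mask at z=58 corners
hsv=cv2.cvtColor(p,cv2.COLOR_BGR2HSV); m=((hsv[...,1]<40)&(hsv[...,2]>190)).astype(np.uint8)
m[:195]=0;m[300:]=0;m[:,:260]=0;m[:,:]*=1;m[:,402:]=0
c=max(cv2.findContours(m,0,2)[0],key=cv2.contourArea); W=np.array([ray("top",*x[0],.058)[:2]*1000 for x in c],np.float32); print("slabray",cv2.minAreaRect(W))
k=(p.max(2)<60).astype(np.uint8); k[:225]=0;k[265:]=0;k[:,:418]=0;k[:,455:]=0
c=max(cv2.findContours(k,0,2)[0],key=cv2.contourArea); (u,v),r=cv2.minEnclosingCircle(c); print("knobray",u,v,r,ray("top",u,v,.08))
big=cv2.resize(np.hstack([p[225:325,120:220],p[195:295,380:480]]),None,fx=4,fy=4,interpolation=2); cv2.imwrite("pics/crop0.png",big)
```

```text
level 819 [0.475  0.3242 0.0418] 0.0026 [475.4 325.4] [180.1  25.9] 25.4
slab 10506 [ 0.5485 -0.0684  0.0586] 0.0027 [553.4 -77.3] [193.2 306.9] 2.8
knob 296 [ 0.5616 -0.2792  0.0933] 0.0038 [ 562.4 -279.9] [42.  42.1] 83.7
mould 287 [0.5984 0.0355 0.0844] 0.0033 [599.6  36.3] [41.3 39.6] 2.1
timer 425 [ 0.4172 -0.395   0.047 ] 0.0047 [ 416.9 -396. ] [53.9 51.9] 58.5
honey 704 [ 0.7668 -0.17    0.1015] 0.0027 [ 776.7 -165.8] [86.5 64.6] 27.1
arm 405 [ 0.5607 -0.247   0.0383] 0.0085 [ 561.4 -248. ] [40.4 57.7] 3.7
plane [ 0.00689837 -0.00022442  0.05489759]
slabray ((551.324462890625, -67.63531494140625), (188.86366271972656, 285.3177185058594), 2.5608346462249756)
knobray 433.95745849609375 242.52127075195312 11.054938316345215 [ 0.56065655 -0.27866722  0.08      ]
```

View pics/crop0.png

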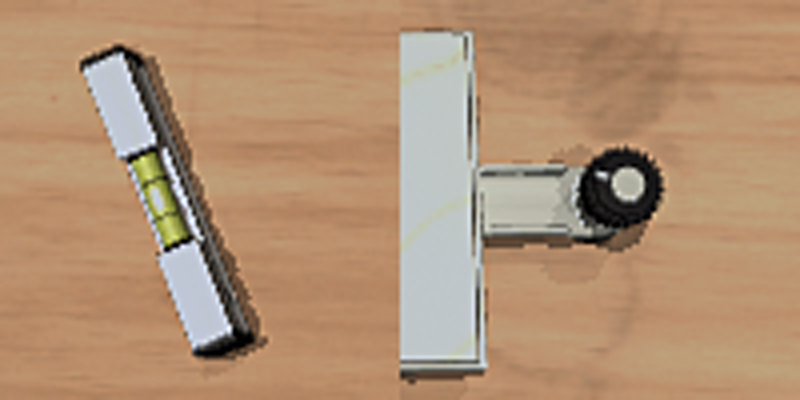

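```bash
python3 -m inch '[[-1,-0.398,0.3,0,0,-0.219],[-1,-0.398,0.3,0,0,-0.219],[-1,-0.398,0.3,0,0,-0.219],[-1,-0.398,0.3,0,0,-0.219],[-1,-0.398,0.3,0,0,-0.219],[-1,-0.398,0.3,0,0,-0.219],[-1,-0.398,0.3,0,0,-0.219],[-1,-0.398,0.3,0,0,-0.219],[-1,-0.398,0.3,0,0,-0.219]]' 0 40
cat > go.py <<'E'
import sys
from h import *
# remaining move to target x y z yaw(deg of tool y) in tool units
T=list(map(float,sys.argv[1:5])); s=sense(); R=Ro.from_rotvec(s["tool_rot"]).as_matrix()
print("pos",s["tool_pos"].round(4),"yaw",np.degrees(np.arctan2(R[1,1],R[0,1])).round(2),"tilt",R[:,2].round(4),"t",s["time"],"q",s["qpos"].round(2))
a=np.radians(T[3]); y=np.array([np.cos(a),np.sin(a),0]); z=np.array([0,0,-1.]); G=np.c_[np.cross(y,z),y,z]
print((R.T@(np.array(T[:3])-s["tool_pos"])/.3).round(4),(Ro.from_matrix(R.T@G).as_rotvec()/np.pi).round(4), "F",s["force"].round(2),"open",round(s["opening"],4))
E
python3 go.py .475 .325 .034 115.5
```

```text
time: 1.0
tool_pos: [0.3956, 0.3442, 0.1544]
tool_rot: [0.687, -3.064, 0.001]
force: [-0.2, 0.7, -0.1]
opening: 0.0856
gripper_force: 0.0
pos [0.3956 0.3442 0.1544] yaw 115.26 tilt [-1.8e-03 -8.0e-04 -1.0e+00] t 1.0 q [ 0.58  0.36 -0.39  0.82  0.    0.13]
[-0.2129 -0.1708  0.401 ] [ 0.     -0.0006 -0.0013] F [-0.2   0.69 -0.13] open 0.0856
```

```bash
python3 -m inch '[[-0.213,-0.171,0,0,0,0],[-0.213,-0.171,0,0,0,0],[-0.213,-0.171,0.1,0,0,0],[-0.213,-0.171,0.25,0,0,0],[-0.213,-0.171,0.25,0,0,0],[-0.213,-0.171,0.25,0,0,0]]'
python3 go.py .475 .325 .034 115.5
python3 - <<'E'
from h import *
p,d=grab_frame("side"); cv2.imwrite("pics/s1.png",cv2.resize(p[80:220,200:400],None,fx=4,fy=4,interpolation=2))
E
```

```text
time: 1.6
tool_pos: [0.4731, 0.3273, 0.0804]
tool_rot: [0.695, -3.061, 0.001]
force: [-1.2, 0.3, 0.9]
opening: 0.0853
gripper_force: 0.0
pos [0.4731 0.3273 0.0804] yaw 115.57 tilt [-0.0024 -0.001  -1.    ] t 1.6 q [ 0.48  0.53 -0.33  0.71  0.    0.03]
[-0.0029 -0.0098  0.1547] [ 0.0001 -0.0008  0.0004] F [-1.23  0.27  0.86] open 0.0853
```

View pics/s1.png

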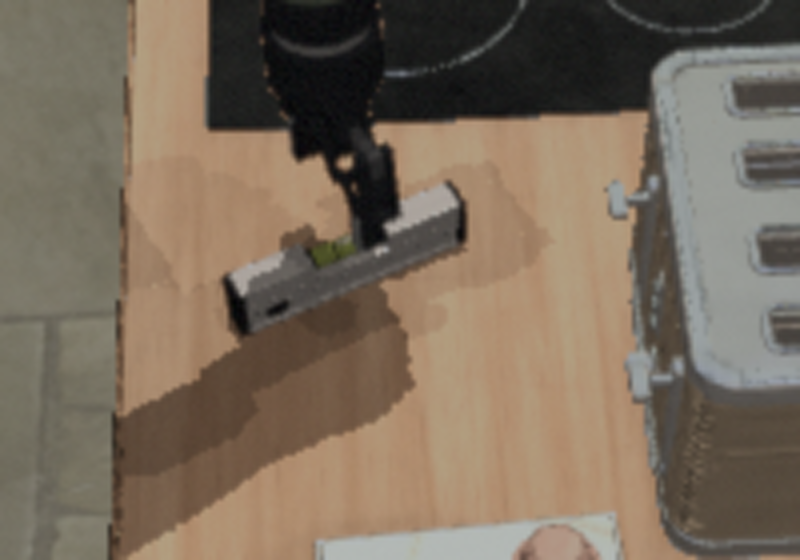

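The fingers straddle the level, with the near finger at about (375,215) in front of the bar. I'll go down and grip.

```bash
python3 -m inch '[[-0.003,-0.009,0.08,0,0,0],[-0.003,-0.009,0.155,0,0,0],[-0.003,-0.009,0.155,0,0,0],[-0.003,-0.009,0.155,0,0,0]]'
python3 -m inch '[[0,0,0,0,0,0],[0,0,0,0,0,0],[0,0,0,0,0,0],[0,0,0,0,0,0],[0,0,0,0,0,0],[0,0,0,0,0,0],[0,0,0,0,0,0],[0,0,0,0,0,0]]' 1 40
python3 go.py .475 .325 .16 115.5
```

```text
time: 2.05
tool_pos: [0.4774, 0.3255, 0.0357]
tool_rot: [-0.693, 3.062, 0.001]
force: [0.4, 0.8, 0.6]
opening: 0.0853
gripper_force: 0.0
time: 2.85
tool_pos: [0.4771, 0.3249, 0.0343]
tool_rot: [-0.692, 3.064, 0.001]
force: [-0.6, 0.3, 5.3]
opening: 0.0229
gripper_force: 40.5
pos [0.4771 0.3249 0.0343] yaw 115.46 tilt [ 6.e-04  7.e-04 -1.e+00] t 2.85 q [ 0.47  0.59 -0.37  0.61  0.    0.03]
[ 0.0057  0.0034 -0.4188] [ 0.0001  0.0003 -0.0002] F [-0.57  0.29  5.34] open 0.0229
```

```bash
python3 -m inch '[[0,0,-0.1,0,0,0],[0,0,-0.25,0,0,-0.04],[0,0,-0.4,0,0,-0.085],[0.03,0,-0.53,0,0,-0.13],[0.05,-0.1,-0.53,0,0,-0.175],[0.1,-0.25,-0.53,0,0,-0.22],[0.16,-0.4,-0.53,0,0,-0.265],[0.2,-0.55,-0.53,0,0,-0.31],[0.23,-0.7,-0.53,0,0,-0.35],[0.26,-0.85,-0.53,0,0,-0.372],[0.28,-0.95,-0.53,0,0,-0.372],[0.28,-0.95,-0.53,0,0,-0.372]]'
python3 go.py .537 -.070 .19 182.57
```

```text
time: 4.05
tool_pos: [0.5241, 0.0271, 0.1921]
tool_rot: [2.26, -2.18, 0.001]
force: [-0.0, 0.2, -2.0]
opening: 0.0232
gripper_force: 40.0
pos [0.5241 0.0271 0.1921] yaw -177.94 tilt [-4.0e-04 -1.7e-03 -1.0e+00] t 4.05 q [-0.09  0.32 -0.34  0.91 -0.   -1.69]
[ 0.3249 -0.0315  0.0077] [ 0.0002 -0.0005 -0.0028] F [-0.03  0.21 -2.  ] open 0.0232
```

```bash
python3 -m inch '[[0.15,-0.015,0,0,0,-0.003],[0.3,-0.03,0,0,0,-0.003],[0.325,-0.032,0.1,0,0,-0.003],[0.325,-0.032,0.22,0,0,-0.003],[0.325,-0.032,0.22,0,0,-0.003],[0.325,-0.032,0.22,0,0,-0.003]]'
python3 go.py .537 -.070 .092 182.57
python3 - <<'E'
from h import *
p,d=grab_frame("side"); cv2.imwrite("pics/s2.png",cv2.resize(p[170:340,220:420],None,fx=3.5,fy=3.5,interpolation=2))
E
```

```text
time: 4.65
tool_pos: [0.536, -0.065, 0.1263]
tool_rot: [2.278, -2.162, -0.004]
force: [0.2, -0.4, -0.7]
opening: 0.0233
gripper_force: 40.1
pos [ 0.536  -0.065   0.1263] yaw -177.01 tilt [-0.003  0.001 -1.   ] t 4.65 q [-0.26  0.42 -0.38  0.77  0.   -1.88]
[ 0.017  -0.0027  0.1145] [0.0009 0.0004 0.0023] F [ 0.19 -0.42 -0.69] open 0.0233
```

View pics/s2.png

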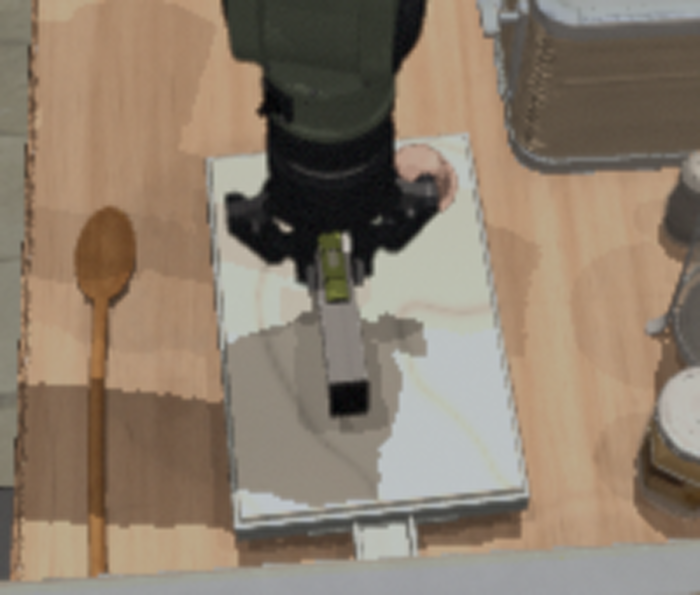

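The level hangs at about (345,310) in the crop, in line with the slab over its middle and clear of the mould at (425,175). I'll lower it.

```bash
python3 -m inch '[[0,0,0.04,0,0,0],[0,0,0.08,0,0,0],[0,0,0.1,0,0,0],[0,0,0.107,0,0,0],[0,0,0.107,0,0,0]]'
python3 go.py .537 -.070 .092 182.57
```

```text
time: 5.2
tool_pos: [0.5368, -0.0658, 0.0943]
tool_rot: [2.278, -2.163, -0.001]
force: [-0.0, 0.0, -2.0]
opening: 0.023
gripper_force: 40.3
pos [ 0.5368 -0.0658  0.0943] yaw -177.05 tilt [-9.e-04  2.e-04 -1.e+00] t 5.2 q [-0.26  0.46 -0.42  0.69 -0.   -1.88]
[0.0141 0.     0.0076] [0.0003 0.0001 0.0021] F [-0.    0.03 -1.97] open 0.023
```

Not in contact yet (−2 N is the level's weight), so I'll lower a little more.

```bash
python3 -m inch '[[0.01,0,0.004,0,0,0],[0.01,0,0.007,0,0,0],[0.01,0,0.007,0,0,0]]'
python3 go.py .537 -.070 .092 182.57
```

```text
time: 5.5
tool_pos: [0.5374, -0.0691, 0.0927]
tool_rot: [-2.277, 2.164, -0.0]
force: [-0.3, 0.8, -2.3]
opening: 0.0231
gripper_force: 40.3
pos [ 0.5374 -0.0691  0.0927] yaw -177.07 tilt [ 3.e-04 -1.e-04 -1.e+00] t 5.5 q [-0.26  0.46 -0.42  0.69 -0.   -1.89]
[0.0029 0.0015 0.0024] [-0.0001 -0.      0.002 ] F [-0.28  0.77 -2.29] open 0.0231
```

```bash
python3 -m inch '[[0,0,0.004,0,0,0],[0,0,0.007,0,0,0],[0,0,0.007,0,0,0]]'
python3 go.py .537 -.070 .092 182.57
```

```text
time: 5.8
tool_pos: [0.5375, -0.0694, 0.0918]
tool_rot: [2.277, -2.164, 0.002]
force: [-3.7, -1.1, 9.0]
opening: 0.0231
gripper_force: 41.8
pos [ 0.5375 -0.0694  0.0918] yaw -177.07 tilt [ 9.0e-04 -1.2e-03 -1.0e+00] t 5.8 q [-0.26  0.46 -0.42  0.69 -0.   -1.89]
[ 0.0018  0.0019 -0.0008] [-0.0003 -0.0004  0.002 ] F [-3.66 -1.07  8.97] open 0.0231
```

```bash
python3 -m inch '[[0,0,-0.003,0,0,0],[0,0,-0.003,0,0,0]]'
python3 -m inch '[[0,0,0,0,0,0],[0,0,0,0,0,0],[0,0,0,0,0,0],[0,0,0,0,0,0],[0,0,0,0,0,0],[0,0,-0.05,0,0,0],[0,0,-0.15,0,0,0],[0,0,-0.3,0,0,0],[0,0,-0.4,0,0,0],[0,0,-0.4,0,0,0]]' 0
python3 go.py .561 -.281 .16 182.57
python3 - <<'E'
from h import *
p,d=grab_frame("side"); cv2.imwrite("pics/s3.png",cv2.resize(p[170:340,220:420],None,fx=3.5,fy=3.5,interpolation=2))
p,d=grab_frame("top"); cv2.imwrite("pics/t3.png",p)
E
```

```text
time: 6.0
tool_pos: [0.5375, -0.0692, 0.0922]
tool_rot: [-2.278, 2.164, -0.002]
force: [-2.9, -0.0, 5.7]
opening: 0.0233
gripper_force: 41.2
time: 7.0
tool_pos: [0.5402, -0.0696, 0.2161]
tool_rot: [-2.275, 2.161, -0.012]
force: [0.2, -0.1, -0.1]
opening: 0.085
gripper_force: 0.0
pos [ 0.5402 -0.0696  0.2161] yaw -177.04 tilt [ 0.0083 -0.0022 -1.    ] t 7.0 q [-0.26  0.33 -0.26  0.97  0.   -1.89]
[ 0.7068 -0.0314  0.1891] [-0.0026 -0.0008  0.0022] F [ 0.23 -0.07 -0.06] open 0.085
```

View pics/s3.png

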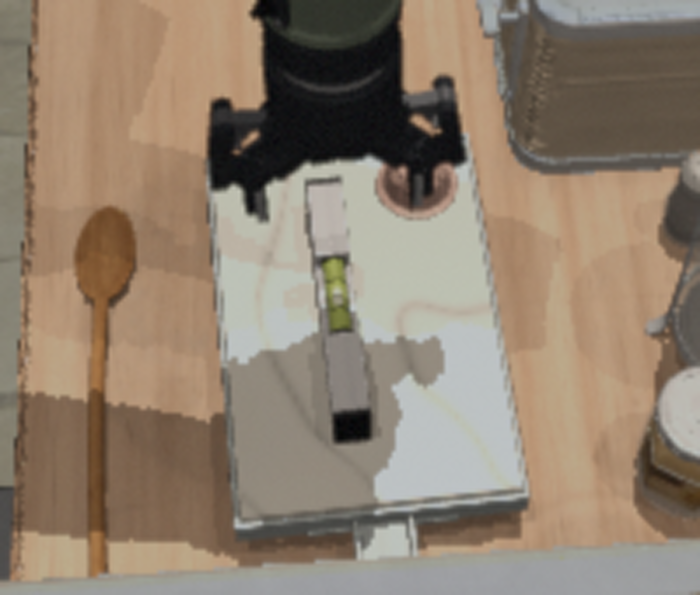

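The level stands alone on the slab with the vial at about (338,300), and the mould hasn't moved. Next is the knob.

```bash
python3 -m inch '[[0.16,-0.01,0,0,0,0],[0.32,-0.02,0,0,0,0],[0.48,-0.03,0,0,0,0],[0.64,-0.031,0,0,0,0],[0.7,-0.031,0.06,0,0,0],[0.7,-0.031,0.18,0,0,0],[0.7,-0.031,0.27,0,0,0],[0.7,-0.031,0.27,0,0,0],[0.7,-0.031,0.27,0,0,0]]'
python3 go.py .561 -.2795 .077 182.57
python3 - <<'E'
from h import *
a,d=grab_frame("side"); b,d=grab_frame("top"); print(b.shape)
A=cv2.resize(a[170:340,220:420],None,fx=2,fy=2); B=cv2.resize(b[170:340,260:460],None,fx=2,fy=2)
cv2.imwrite("pics/s4.png",np.hstack([A,B]))
E
```

```text
time: 8.0
tool_pos: [0.5564, -0.277, 0.129]
tool_rot: [2.278, -2.163, -0.005]
force: [0.1, -0.7, 0.2]
opening: 0.0856
gripper_force: 0.0
pos [ 0.5564 -0.277   0.129 ] yaw -177.02 tilt [-0.0029  0.0021 -1.    ] t 8.0 q [-0.58  0.55 -0.15  0.87  0.   -2.2 ]
[ 0.0093 -0.0153  0.1733] [0.0009 0.0007 0.0023] F [ 0.15 -0.68  0.15] open 0.0856
(480, 640, 3)
```

View pics/s4.png

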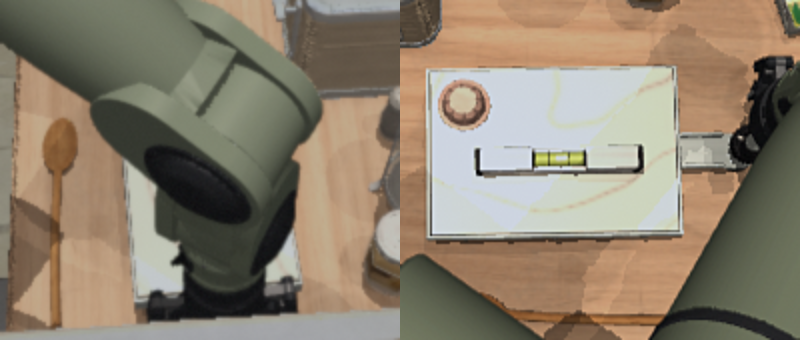

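The top camera sees the vial clearly (at about (558,158) in the crop), and the arm is over the knob. I'll go down and grip it.

```bash
python3 -m inch '[[0.009,-0.015,0.06,0,0,0],[0.009,-0.015,0.12,0,0,0],[0.009,-0.015,0.172,0,0,0],[0.009,-0.015,0.172,0,0,0],[0.009,-0.015,0.172,0,0,0]]'
python3 go.py .561 -.2795 .077 182.57
python3 -m inch '[[0,0,0,0,0,0],[0,0,0,0,0,0],[0,0,0,0,0,0],[0,0,0,0,0,0],[0,0,0,0,0,0],[0,0,0,0,0,0],[0,0,0,0,0,0],[0,0,0,0,0,0]]' 1 60
python3 go.py .561 -.2795 .077 182.57
cat > bub.py <<'E'
from h import *
import sys
p,d=grab_frame("top"); s=sense()
hsv=cv2.cvtColor(p,cv2.COLOR_BGR2HSV); m=((hsv[...,0]>22)&(hsv[...,0]<45)&(hsv[...,1]>90)).astype(np.uint8)
m[:195]=0;m[300:]=0;m[:,:290]=0;m[:,:][:,390:]=0
n,l,st,c=cv2.connectedComponentsWithStats(cv2.morphologyEx(m,cv2.MORPH_CLOSE,np.ones((3,3))))
i=1+st[1:,4].argmax(); x,y,w,h,a=st[i]; print("vial",x,y,w,h,a,"F",s["force"].round(1),"z",s["tool_pos"].round(4),"t",s["time"],"g",s["gripper_force"])
r=p[y:y+h,x-2:x+w+2].astype(int)
print("G",r[...,1].mean(0).round().astype(int).tolist()); print("B",r[1:-1,:,0].mean(0).round().astype(int).tolist())
if len(sys.argv)>1: cv2.imwrite(sys.argv[1],cv2.resize(p[y-8:y+h+8,x-12:x+w+12],None,fx=14,fy=14,interpolation=cv2.INTER_NEAREST))
E
python3 bub.py pics/b0.png
```

```text
time: 8.6
tool_pos: [0.5628, -0.2808, 0.0802]
tool_rot: [-2.278, 2.163, -0.003]
force: [-0.2, -0.8, 0.6]
opening: 0.0853
gripper_force: 0.0
pos [ 0.5628 -0.2808  0.0802] yaw -177.02 tilt [ 1.5e-03 -9.0e-04 -1.0e+00] t 8.6 q [-0.58  0.61 -0.18  0.77  0.   -2.2 ]
[-0.0046  0.0057  0.0106] [-0.0005 -0.0003  0.0023] F [-0.24 -0.79  0.64] open 0.0853
time: 9.4
tool_pos: [0.5623, -0.281, 0.0791]
tool_rot: [2.278, -2.163, 0.002]
force: [0.3, -2.3, 2.0]
opening: 0.039
gripper_force: 60.0
pos [ 0.5623 -0.281   0.0791] yaw -177.05 tilt [ 7.e-04 -9.e-04 -1.e+00] t 9.4 q [-0.58  0.61 -0.18  0.77 -0.   -2.2 ]
[-0.0054  0.0042  0.007 ] [-0.0002 -0.0003  0.0021] F [ 0.32 -2.31  2.01] open 0.039
vial 327 246 25 7 145 F [-0.1 -2.1  2.6] z [ 0.5623 -0.281   0.079 ] t 9.45 g 60.030850768089294
G [237, 2, 51, 196, 178, 175, 175, 176, 180, 118, 143, 177, 174, 175, 176, 177, 176, 175, 177, 83, 180, 174, 172, 172, 171, 176, 176, 0, 126]
B [252, 5, 26, 102, 93, 92, 92, 93, 94, 65, 74, 93, 150, 153, 151, 151, 152, 137, 89, 49, 97, 94, 93, 93, 94, 96, 98, 8, 125]
```

View pics/b0.png

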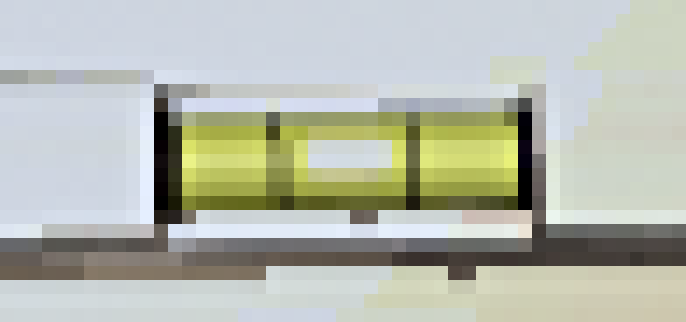

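The vial rings are at columns 9.4 and 19.2 of the profile, and the bubble is at about 14.4, so it is centred with the foot up. Under load that is about −15 mm, so I expect roughly 2.5 rad clockwise. I'll push down first.

```bash
python3 -m inch '[[0,0,0.006,0,0,0],[0,0,0.012,0,0,0],[0,0,0.015,0,0,0],[0,0,0.015,0,0,0],[0,0,0.015,0,0,0]]'|tail -5; python3 bub.py
```

```text
tool_pos: [0.5624, -0.2817, 0.0757]
tool_rot: [2.277, -2.163, 0.004]
force: [-1.9, -1.8, 11.4]
opening: 0.0389
gripper_force: 61.2
vial 327 246 26 7 137 F [-1.7 -3.  10.6] z [ 0.5624 -0.2817  0.0757] t 10.0 g 61.21192932128906
G [225, 142, 11, 178, 182, 177, 176, 174, 177, 181, 117, 184, 184, 175, 172, 174, 174, 174, 177, 135, 130, 178, 173, 172, 171, 176, 184, 28, 25, 240]
B [236, 150, 3, 94, 96, 92, 91, 86, 141, 155, 121, 153, 153, 150, 90, 89, 91, 92, 93, 73, 71, 94, 93, 92, 93, 96, 101, 20, 31, 242]
```

```bash
python3 -m inch '[[0,0,0.002,0,0,0.03],[0,0,0.002,0,0,0.06],[0,0,0.002,0,0,0.09],[0,0,0.002,0,0,0.12],[0,0,0.002,0,0,0.12],[0,0,0.002,0,0,0.12]]'|tail -5; python3 bub.py;python3 go.py .561 -.2795 .077 182.57
```

```text
tool_pos: [0.5624, -0.2817, 0.0756]
tool_rot: [1.831, -2.552, 0.004]
force: [-1.9, -2.6, 16.1]
opening: 0.039
gripper_force: 61.5
vial 327 246 26 7 143 F [-2.2 -2.1 14.2] z [ 0.5624 -0.2817  0.0756] t 10.65 g 61.53288960456848
G [227, 111, 13, 197, 181, 176, 177, 177, 178, 181, 118, 187, 174, 174, 173, 174, 174, 175, 178, 116, 131, 177, 173, 172, 172, 175, 184, 22, 32, 239]
B [239, 113, 5, 102, 93, 88, 116, 156, 151, 152, 122, 153, 107, 88, 91, 91, 91, 92, 95, 65, 72, 95, 93, 94, 93, 95, 101, 18, 37, 241]
pos [ 0.5624 -0.2817  0.0756] yaw 161.31 tilt [ 0.0012 -0.0025 -1.    ] t 10.65 q [-0.58  0.62 -0.19  0.76 -0.   -1.83]
[-0.0056  0.0067 -0.0047] [-0.0005 -0.0007 -0.1181] F [-2.18 -2.07 14.25] open 0.0391
```

```bash
python3 -m inch '[[0,0,0,0,0,0.04],[0,0,0,0,0,0.08],[0,0,0,0,0,0.12],[0,0,0,0,0,0.16],[0,0,0,0,0,0.16]]'|tail -5;  python3 -m inch '[[0,0,0,0,0,0.04],[0,0,0,0,0,0.08],[0,0,0,0,0,0.12],[0,0,0,0,0,0.16],[0,0,0,0,0,0.16],[0,0,0,0,0,0.16],[0,0,0,0,0,0.16],[0,0,0,0,0,0.16],[0,0,0,0,0,0.16],[0,0,0,0,0,0.16],[0,0,0,0,0,0.16]]'|tail -5; python3 bub.py
```

```text
tool_pos: [0.5623, -0.2816, 0.0756]
tool_rot: [-1.136, 2.929, -0.004]
force: [-3.8, -2.6, 14.8]
opening: 0.0394
gripper_force: 61.6
tool_pos: [0.5624, -0.2816, 0.0756]
tool_rot: [-0.375, 3.118, -0.003]
force: [-3.2, -2.8, 14.6]
opening: 0.039
gripper_force: 61.6
vial 327 246 25 7 144 F [-2.1 -2.9 13.7] z [ 0.5624 -0.2816  0.0756] t 12.3 g 61.6140353679657
G [235, 16, 44, 197, 180, 175, 174, 175, 178, 144, 148, 178, 175, 175, 177, 174, 174, 175, 177, 85, 180, 173, 173, 173, 171, 175, 184, 0, 69]
B [249, 15, 22, 102, 94, 91, 92, 91, 90, 100, 144, 153, 150, 151, 158, 96, 90, 93, 95, 53, 97, 94, 94, 93, 94, 96, 101, 7, 65]
```

```bash
python3 -m inch '[[0,0,0,0,0,0.04],[0,0,0,0,0,0.08],[0,0,0,0,0,0.12],[0,0,0,0,0,0.16],[0,0,0,0,0,0.2],[0,0,0,0,0,0.24],[0,0,0,0,0,0.28],[0,0,0,0,0,0.28],[0,0,0,0,0,0.28],[0,0,0,0,0,0.28],[0,0,0,0,0,0.28],[0,0,0,0,0,0.28],[0,0,0,0,0,0.28],[0,0,0,0,0,0.28],[0,0,0,0,0,0.28],[0,0,0,0,0,0.28],[0,0,0,0,0,0.28],[0,0,0,0,0,0.28]]'|tail -5; python3 bub.py pics/b1.png
```

```text
tool_pos: [0.5624, -0.2816, 0.0756]
tool_rot: [0.988, 2.98, -0.002]
force: [-4.2, -3.0, 13.9]
opening: 0.0393
gripper_force: 61.5
vial 327 246 25 7 146 F [-4.1 -1.5 14.7] z [ 0.5625 -0.2816  0.0756] t 14.15 g 61.54160678386688
G [238, 0, 56, 195, 179, 175, 175, 177, 180, 106, 156, 176, 176, 176, 177, 176, 176, 174, 177, 88, 181, 174, 173, 173, 172, 177, 158, 1, 148]
B [252, 2, 29, 101, 93, 92, 93, 93, 94, 60, 79, 102, 153, 153, 151, 151, 152, 125, 91, 52, 97, 94, 93, 93, 94, 96, 89, 11, 153]
```

View pics/b1.png

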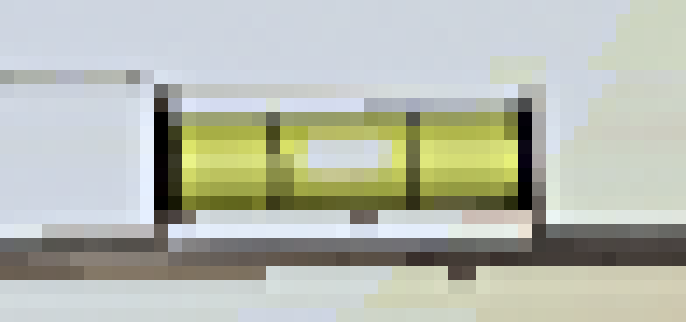

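The bubble spans columns 11.35 to 17.05, centred at 14.2, exactly midway between the rings at 9.3 and 19.1. The knob is held down with about 14 N.

```bash
python3 -c "
from workcell import close_job; print(close_job())"
```

```text
the job is handed in; nothing more can be done
None
```

The job is handed in: the level stands alone on the middle of the slab, and the bubble reads centred between the rings with the gripper still holding the knob down at about 14 N. The hand-in returned no verdict, and the stop itself was judged from the push force, since I couldn't see it.

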